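# Fetch the spare battery from behind the finish tin

## Robot

A 6-joint arm with a two-finger parallel gripper is mounted at the origin on the work surface. World frame = base frame: x ahead of the robot, y to its left, z up, the work surface at z = 0. Lengths are in m, angles in rad, forces in N, time in s.
With the tool pointing down it reaches from about 0.35 to 0.775 m from the base axis. Payload 5.5 kg.
Tool frame: the origin (TCP) lies at the very end of the fingers, on their centre line; the grasp point (between the pads) lies 19 mm behind it; z points along the fingers, y is the line along which they close (so a half turn about z gives the same grasp; the last joint's range is limited). The gripper opens to 85 mm and grips with 20 to 120 N. Pads are 22 mm wide; open, the fingers measure 114 mm over their backs; the gripper's body (76 mm by 85 mm) begins 54 mm behind the grasp point. The pads swing forward as they close: fully open they stand 13 mm farther back than shut.
Start: joints at [-1.414, 0.313, 0.046, 1.304, 0, 1.431], TCP at [0.168, -0.55, 0.231] pointing down, gripper open.
Joint ranges: [-2.76, 2.76], [-0.86, 1.69], [-1.03, 1.26], [-2.2, 2.34], [-1.47, 1.5], [-3.14, 3.14]. Speed limits (rad/s): [2.57, 2.57, 3.14, 3.14, 3.14, 3.14].

## Interface

Orientations are given as a unit quaternion [w, x, y, z].
In Python, from workcell import env, imaging, ticket gives the robot as it stands. The module is installed in compiled form; this text tells all that it offers.
- The arm moves only by the tool apply_moves, never from a script. Its argument "rows" is a list of rows, each an object with "xyz": the shift along the tool's x, y, z in mm, a list of three; "turn": the turn, a rotation vector about the tool's x, y, z in rad, a list of three; "grip": the opening, from 0 (shut) to 1 (fully open). A call has 1 to 12 rows; each row is the pose to reach, as a shift and turn from the pose commanded when the call began, along the tool's axes at that moment; what a row does not reach only later rows make up. A row lasts 1/12 s, in which the tool goes at most 41.7 mm and 7.16 degrees, less where a joint would pass 70% of its speed; a pose out of reach is approached as far as the arm can. A call with a gripper value outside its range is refused whole. The fingers move at their own pace and stop on an object; "force" is the grip in N (left out, the last holds). Time passes only in rows, so rows that repeat a pose let the fingers close. It gives the time, the measured TCP pose, the force, the opening and the grip force at its end, in the units of the state.
- env.get_state(): the state, without advancing time (a new reading comes with each control period).
- imaging.read_camera(name): name is "scene" or "side" or "wrist"; returns a dict with "color" (384x512x3 uint8, blue, green, red), "z_map" (384x512 float32, m along the optical axis (not along the pixel's ray), 0 where there is no reading), "camera_matrix" (3x3 intrinsics, pixels), "view" (4x4, takes a point from world to camera coordinates). Camera axes: x right, y down, z forward; pixel columns grow to the right and rows downward; lengths in m; the calibration is good to about 2 mm. The wrist camera is an equidistant fisheye: a pixel r from the principal point sees the ray r / f radians off the axis. A picture is of the moment at which its call begins.
- ticket.hand_in(): hands the job in; it is judged then, once.
The state is a dict: "clock": time; "joint_pos": joint angles; "qvel": joint speeds; "tau": joint torques, N m; "tcp_pos": TCP position; "orientation": TCP orientation; "wrist_force": force on the tool from outside, world axes, zero at the start; "ft_torque": the same for the moment, N m; "finger_gap": finger opening in m; "grip_force": force on a finger pad.
Only numpy, scipy, OpenCV 4.12 (cv2) and the standard library are available. Lean on these libraries where they do the work, as an engineer would, in place of code of your own. Each camera call takes 0.05 s, during which the arm holds its last target. There are 200 camera calls.

## Task

The spare battery pack in the open-fronted plywood bay is boxed in by the tin of wood finish standing in front of it. First move that tin, keeping it upright, onto the middle of the round cork mat so that it stands wholly on the mat; then take out the battery pack and put it flat, centred and square, between the two end cheeks of the charger. Set both down gently and let go.

Things in the scene. Friction and masses are not known exactly. Their poses are not given: they have to be found in the camera images.
- tin_center (a point): Tin in the bay, in front of the battery: round steel with paper band, 64 mm diameter, 95 mm high, 0.4 kg, 5 to 20 mm from the battery. Point: its centre, half-way up; z up. The plywood bay is fixed: floor 9 mm above the bench, 162 mm wide inside, back and side walls with tops 45 mm above the bench, open above and towards the robot. A like tin on the bench outside is not meant.
- battery_center (a point): Battery pack: black box, grey stripes, 60 mm along x, 100 mm along y, 50 mm high, 0.4 kg; grip it across the 60 mm. Point: its centre, 25 mm above its underside; z up. It stands on the bay floor behind the tin; its x points to the back wall, within 0.08 rad of square to the bay. Free: about 40 mm to the back wall, 20 mm or more at each end.
- charger_pad (a point): Charger, fixed: grey base 110 mm along x, 168 mm along y, 30 mm high. Point: centre of its flat top (marked by a black rectangle the size of the battery), 30 mm above the bench; z up. At each y end a black cheek rises 14 mm above the top, 128 mm apart inside: the battery lies between them, its length along y, either way round. x sides open.
- mat_top (a point): Cork mat, fixed flat on the bench: round, 150 mm diameter, 4 mm thick. Point: centre of its top, 4 mm above the bench; z up. It lies on one side of the bay, the charger on the other.
Not all that is in view belongs to the job. What is shaped like the part that bears tin_center but green or red is not meant.

How it is judged:
On the way:
1. the tin stands upright on the cork mat, let go, with the battery not yet brought to the charger (horizontal distance between tin_center and mat_top below 0.045 m and z of tin_center in the frame of mat_top between 0.042 and 0.053 m and angle between tin_center's own z axis and vertical below 0.1 rad and contact force between tin and the fingers below 0.1 N and horizontal distance between battery_center and charger_pad above 0.1 m), for 0.2 s.
At the end, for the whole second after the job is handed in: Tin upright (0.1 rad) and at rest on the cork mat, its axis within 45 mm of the mat centre; battery at rest and flat (0.12 rad) on the charger top between the cheeks, centre within 20 mm of the pad centre horizontally, length within 0.26 rad of the charger y, either way round (horizontal distance between tin_center and mat_top below 0.045 m and z of tin_center in the frame of mat_top between 0.042 and 0.053 m and angle between tin_center's own z axis and vertical below 0.1 rad and horizontal distance between battery_center and charger_pad below 0.02 m and z of battery_center in the frame of charger_pad between 0.019 and 0.031 m and angle between battery_center's own z axis and vertical below 0.12 rad and angle between the y axis of battery_center and the y axis of charger_pad, either way round below 0.26 rad and linear speed of each of tin, battery below 0.02 m/s); the robot touches nothing.
It fails at once if the tin is tipped more than 0.7 rad (angle between tin_center's own z axis and vertical above 0.7 rad).
It fails at once if the battery is dropped onto the charger (faster than 0.5 m/s in the last 15 mm) (horizontal distance between battery_center and charger_pad below 0.06 m and z of battery_center in the frame of charger_pad below 0.04 m and linear speed of battery above 0.5 m/s).
It fails at once if the tin is dropped onto the mat (faster than 0.5 m/s in the last 15 mm) (horizontal distance between tin_center and mat_top below 0.075 m and z of tin_center in the frame of mat_top below 0.0625 m and linear speed of tin above 0.5 m/s).
It also fails if it takes over 64 s, if anything falls off the work surface, if the arm or the gripper's body presses on something with over 40 N, if the wrist force passes 120 N, or if a joint passes its speed limit or range.

## Working session

There is one attempt and no reset: what is moved stays moved. The work goes in short steps, Python scripts to look and compute and a tool call to move; the robot and the scene stay as the last step left them, time stands still between calls to the robot, and variables do not carry over. Pictures are saved under pics/ and viewed, at most 10 in all, crops included, and the job is handed in when it is done.

Besides the shell and the picture viewer there is one more tool, called after "Call:" by a JSON object that holds its "name" and its "arguments". apply_moves: Moves the arm, as the interface text tells. Its arguments: {"type":"object","properties":{"rows":{"type":"array"},"force":{"type":"number"}},"required":["rows"]}

```bash
mkdir -p pics
cat > h.py <<'E'
import numpy as np, cv2
from workcell import env, imaging, ticket
def cloud(d):
    z=d["z_map"].astype(float);K=d["camera_matrix"];v,u=np.indices(z.shape)
    p=np.stack([(u-K[0,2])/K[0,0]*z,(v-K[1,2])/K[1,1]*z,z],-1)
    V=np.array(d["view"]);return (p-V[:3,3])@V[:3,:3]   # R^T (p-t)
def ray(d,u,v,zp):
    K=d["camera_matrix"];V=np.array(d["view"]);R=V[:3,:3];c=-R.T@V[:3,3]
    r=R.T@np.array([(u-K[0,2])/K[0,0],(v-K[1,2])/K[1,1],1]);return c+r*(zp-c[2])/r[2]
E
python3 - <<'E'
from h import *
ims=[]
for n in ("scene","side"):
    d=imaging.read_camera(n);np.save(f"{n}.npy",d,allow_pickle=True);cv2.imwrite(f"pics/{n}.png",d["color"])
    V=d["view"];print(n,-V[:3,:3].T@V[:3,3],d["camera_matrix"][0,0],V[2,:3])
print(env.get_state())
E
```

```text
scene [ 0.86434534 -0.56193397  0.47939927] 349.7398714850266 [-0.49244342  0.70783506 -0.50642769]
side [0.45341052 0.97984044 1.11588911] 498.74235235174234 [ 0.01831793 -0.67809154 -0.73474915]
{'clock': 0.1, 'joint_pos': array([-1.41360416e+00,  3.13925305e-01,  4.50599061e-02,  1.30362085e+00,
        1.89112146e-05,  1.43120583e+00]), 'qvel': array([-1.20574232e-03, -2.82634780e-03,  3.02472749e-03, -6.45225029e-04,
        1.64226274e-03, -2.94120134e-05]), 'tau': array([ 2.72318866e-03, -4.81728816e+01,  2.99242938e+01,  1.28690206e-02,
       -9.16694262e-05, -5.15027892e-06]), 'tcp_pos': array([ 0.16808161, -0.54938373,  0.23048469]), 'orientation': array([-8.45012506e-04,  9.89009843e-01,  1.47847273e-01,  2.01896051e-06]), 'wrist_force': array([-0.54442832,  0.21643603, -0.1697389 ]), 'ft_torque': array([-0.00821681,  0.05774137, -0.03418247]), 'grip_force': 0.0, 'finger_gap': 0.08510326156238575}
```

View pics/scene.png

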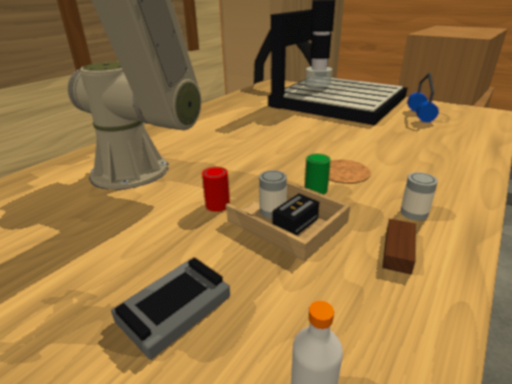

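View pics/side.png

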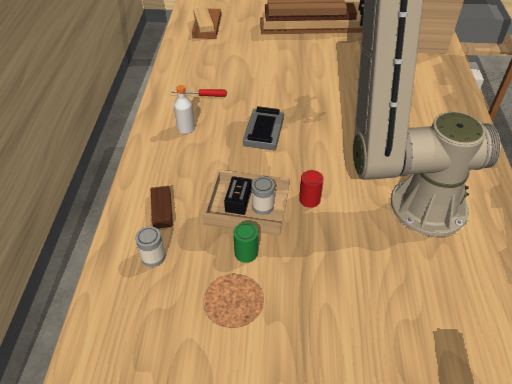

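Scene view: the grey banded tin in the bay is at (272,190) and the battery at (297,212). The charger is at (172,303) and the mat at (348,171).

Side view: tin (263,195), battery (238,195), charger (264,129), mat (234,300).

Things that could be taken for the tin, as scene / side pixels:
- Grey tin on the bench: (419,197) / (150,246). It is outside the bay, so not meant.
- Green tin: (317,172) / (246,242).
- Red tin: (215,188) / (311,189).

The brown block at (400,246) / (161,207) could be taken for the battery. I choose the grey tin and the black pack inside the bay, and check both in a close crop.

Run:
```python
from h import *
d=np.load("side.npy",allow_pickle=True).item();P=cloud(d);c=d["color"];z=d["z_map"]>0
cv2.imwrite("pics/crop.png",cv2.resize(c[95:335,190:340],None,fx=4,fy=4,interpolation=cv2.INTER_CUBIC)[:,:][:600] if 0 else cv2.resize(c[95:270,195:335],None,fx=3.4,fy=3.4,interpolation=cv2.INTER_CUBIC))
v,u=np.indices(z.shape)
def box(u0,u1,v0,v1): return z&(u>=u0)&(u<u1)&(v>=v0)&(v<v1)
def rect(n,m):
    q=P[m];r=cv2.minAreaRect((q[:,:2]*1000).astype(np.float32));print(n,m.sum(),"mean",q.mean(0).round(4),"rect c,size,ang",np.round(r[0],1),np.round(r[1],1),round(r[2],1),"zmed",np.median(q[:,2]).round(4))
b=box(245,280,165,225);rect("tin top",b&(abs(P[...,2]-.104)<.006))
b=box(220,255,165,220);rect("batt top",b&(abs(P[...,2]-.059)<.004)&(c.max(-1)<90))
rect("batt top any",b&(abs(P[...,2]-.059)<.004))
b=box(235,295,95,155);rect("charger all",b&(P[...,2]>.02)); rect("cheeks",b&(P[...,2]>.039));
m=b&(P[...,2]>.039);
rect("pad black",b&(abs(P[...,2]-.03)<.004)&(c.max(-1)<45))
hsv=cv2.cvtColor(c,cv2.COLOR_BGR2HSV)
b=box(195,272,268,335);rect("mat",b&(P[...,2]>.002)&(c[...,2]<190))
b=box(195,300,165,240);rect("walls",b&(abs(P[...,2]-.045)<.004)&(hsv[...,1]>60))
b=box(225,265,215,268);rect("green top",b&(P[...,2]>.085))
b=box(295,330,165,210);rect("red top",b&(P[...,2]>.085))
for n,uv in (("greentop",(246,242)),("tin",(263,183)),("mat",(234,300))): print(n,c[uv[1],uv[0]],P[uv[1],uv[0]].round(4))
```

```text
tin top 323 mean [0.4884 0.0392 0.1036] rect c,size,ang [488.5  37. ] [64.8 62.6] 72.3 zmed 0.1036
batt top 416 mean [0.5603 0.0228 0.0587] rect c,size,ang [560.6  20.6] [101.7  60. ] 82.3 zmed 0.0587
batt top any 494 mean [0.5604 0.0223 0.0588] rect c,size,ang [549.   21.4] [103.2  83.2] 82.3 zmed 0.0587
charger all 1195 mean [ 0.5002 -0.2957  0.0314] rect c,size,ang [ 501.3 -298.9] [175.7 112.1] 82.2 zmed 0.0299
cheeks 176 mean [ 0.5014 -0.2956  0.0428] rect c,size,ang [ 501. -299.] [171.3  79. ] 82.3 zmed 0.0426
pad black 362 mean [ 0.5025 -0.3001  0.0299] rect c,size,ang [ 502.4 -296.2] [156.2  73.5] 81.6 zmed 0.0298
mat 1403 mean [0.544  0.3467 0.0045] rect c,size,ang [541.2 332.8] [164.1 168.8] 4.2 zmed 0.0042
walls 566 mean [0.5595 0.0408 0.0444] rect c,size,ang [534.3  29.3] [186.5 219.7] 82.9 zmed 0.0442
green top 423 mean [0.5255 0.2004 0.0945] rect c,size,ang [525.7 197.8] [62.4 62.9] 24.2 zmed 0.0949
red top 333 mean [ 0.351  -0.0013  0.0942] rect c,size,ang [350.6  -3.5] [65.5 62.6] 80.8 zmed 0.0945
greentop [ 53 111  38] [0.5222 0.2265 0.0892]
tin [122 130 133] [0.4884 0.0315 0.1025]
mat [ 98 143 205] [0.5451 0.3448 0.0044]
```

View pics/crop.png

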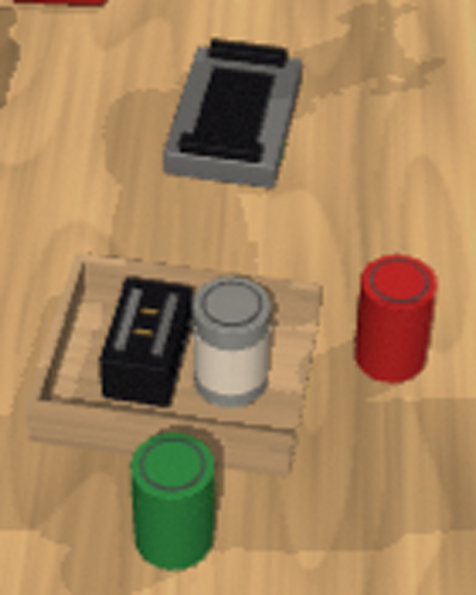

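The crop confirms it: the grey banded tin (crop ~(233,340)) stands in the bay in front of the black striped battery. The green tin is just outside the bay and the red tin is nearer the robot. The charger and battery have their length at about 82° from x.

```bash
cat >> h.py <<'E'
from scipy.spatial.transform import Rotation as Ro
def goto(x,y,z,yaw):   # yaw of tool x, tool down -> shift (mm) and turn in the tool frame
    s=env.get_state();q=s["orientation"];R=Ro.from_quat([q[1],q[2],q[3],q[0]])
    T=Ro.from_euler("z",yaw)*Ro.from_euler("x",np.pi)
    print("t",round(s["clock"],2),"tcp",s["tcp_pos"].round(4),"j",s["joint_pos"].round(2),"F",s["wrist_force"].round(1),"gap",s["finger_gap"].round(4))
    print("  shift mm",R.inv().apply((np.array([x,y,z])-s["tcp_pos"])*1000).round(1),"turn",(R.inv()*T).as_rotvec().round(3))
E
python3 - <<'E'
from h import *
goto(.4885,.038,.20,3.007)
d=np.load("side.npy",allow_pickle=True).item();c=d["color"].copy()
h=cv2.cvtColor(c,cv2.COLOR_BGR2HSV)[265:340,190:280]
lab=cv2.cvtColor(c,cv2.COLOR_BGR2LAB)[265:340,190:280].astype(int)
m=((lab[...,1]>142)).astype(np.uint8)
m=cv2.morphologyEx(cv2.morphologyEx(m,cv2.MORPH_CLOSE,np.ones((5,5))),cv2.MORPH_OPEN,np.ones((5,5)))
k=max(cv2.findContours(m,0,1)[0],key=cv2.contourArea);e=cv2.fitEllipse(k);print(e,ray(d,e[0][0]+190,e[0][1]+265,.004))
E
```

```text
Traceback (most recent call last):
  File "h.py", line 14, in goto
    print("t",round(s["clock"],2),"tcp",s["tcp_pos"].round(4),"j",s["joint_pos"].round(2),"F",s["wrist_force"].round(1),"gap",s["finger_gap"].round(4))
                                                                                                                              ^^^^^^^^^^^^^^^^^^^^^
AttributeError: 'float' object has no attribute 'round'
```

```bash
sed -i 's/s\["finger_gap"\].round(4)/round(s["finger_gap"],4)/' h.py
python3 - <<'E'
from h import *
goto(.4885,.038,.20,3.007)
d=np.load("side.npy",allow_pickle=True).item();c=d["color"].copy()
lab=cv2.cvtColor(c,cv2.COLOR_BGR2LAB)[265:340,190:280].astype(int)
m=((lab[...,1]>142)).astype(np.uint8)
m=cv2.morphologyEx(cv2.morphologyEx(m,cv2.MORPH_CLOSE,np.ones((5,5))),cv2.MORPH_OPEN,np.ones((5,5)))
k=max(cv2.findContours(m,0,1)[0],key=cv2.contourArea);e=cv2.fitEllipse(k);print(e,ray(d,e[0][0]+190,e[0][1]+265,.004))
E
```

```text
t 0.1 tcp [ 0.1681 -0.5494  0.2305] j [-1.41  0.31  0.05  1.3   0.    1.43] F [-0.5  0.2 -0.2] gap 0.0851
  shift mm [ 478.2 -467.9   31.4] turn [-0.00e+00 -2.00e-03 -2.71e+00]
((43.00699996948242, 35.43852615356445), (51.451961517333984, 58.24895095825195), 80.58649444580078) [0.54755328 0.34591793 0.004     ]
```

Call:
{"name": "apply_moves", "arguments": {"rows": [{"xyz": [340, -330, 0], "turn": [0, 0, -1.35], "grip": 1}, {"xyz": [340, -330, 0], "turn": [0, 0, -1.35], "grip": 1}, {"xyz": [340, -330, 0], "turn": [0, 0, -1.35], "grip": 1}, {"xyz": [340, -330, 0], "turn": [0, 0, -1.35], "grip": 1}, {"xyz": [340, -330, 0], "turn": [0, 0, -1.35], "grip": 1}, {"xyz": [340, -330, 0], "turn": [0, 0, -1.35], "grip": 1}, {"xyz": [340, -330, 0], "turn": [0, 0, -1.35], "grip": 1}, {"xyz": [340, -330, 0], "turn": [0, 0, -1.35], "grip": 1}, {"xyz": [340, -330, 0], "turn": [0, 0, -1.35], "grip": 1}, {"xyz": [340, -330, 0], "turn": [0, 0, -1.35], "grip": 1}, {"xyz": [340, -330, 0], "turn": [0, 0, -1.35], "grip": 1}, {"xyz": [340, -330, 0], "turn": [0, 0, -1.35], "grip": 1}]}}

```text
clock: 1.1
tcp_pos: [0.3977, -0.1308, 0.2312]
orientation: [-0.0, 0.677, 0.736, 0.001]
wrist_force: [-0.7, 0.3, 0.2]
finger_gap: 0.0855
grip_force: 0.0
```

```bash
python3 -c "
from h import *
goto(.4885,.038,.20,3.007)"
```

```text
t 1.1 tcp [ 0.3977 -0.1308  0.2312] j [-0.51  0.01 -0.32  1.24  0.    0.98] F [-0.7  0.3  0.2] gap 0.0855
  shift mm [160.5 104.7  31.4] turn [ 1.000e-03 -1.000e-03 -1.352e+00]
```

Call:
{"name": "apply_moves", "arguments": {"rows": [{"xyz": [160, 105, 31], "turn": [0, 0, -1.35], "grip": 1}, {"xyz": [160, 105, 31], "turn": [0, 0, -1.35], "grip": 1}, {"xyz": [160, 105, 31], "turn": [0, 0, -1.35], "grip": 1}, {"xyz": [160, 105, 31], "turn": [0, 0, -1.35], "grip": 1}, {"xyz": [160, 105, 31], "turn": [0, 0, -1.35], "grip": 1}, {"xyz": [160, 105, 31], "turn": [0, 0, -1.35], "grip": 1}, {"xyz": [160, 105, 31], "turn": [0, 0, -1.35], "grip": 1}, {"xyz": [160, 105, 31], "turn": [0, 0, -1.35], "grip": 1}, {"xyz": [160, 105, 31], "turn": [0, 0, -1.35], "grip": 1}, {"xyz": [160, 105, 31], "turn": [0, 0, -1.35], "grip": 1}, {"xyz": [160, 105, 31], "turn": [0, 0, -1.35], "grip": 1}, {"xyz": [160, 105, 31], "turn": [0, 0, -1.35], "grip": 1}]}}

```text
clock: 2.1
tcp_pos: [0.489, 0.0327, 0.1998]
orientation: [-0.0, 0.071, 0.997, -0.0]
wrist_force: [-0.0, 0.0, 0.3]
finger_gap: 0.0857
grip_force: 0.0
```

Run:
```python
from h import *
goto(.4885,.038,.060,3.007)
# tin axis: cylinder-side/top check with both cameras
d=imaging.read_camera("scene");P=cloud(d);v,u=np.indices(P.shape[:2])
m=(d["z_map"]>0)&(np.hypot(P[...,0]-.4885,P[...,1]-.038)<.045)&(P[...,2]>.099)&(P[...,2]<.109)
q=(P[m][:,:2]*1000).astype(np.float32);print(len(q),q.mean(0),cv2.minAreaRect(q),P[m][:,2].mean())
w=imaging.read_camera("wrist");cv2.imwrite("pics/w1.png",w["color"])
```

```text
t 2.1 tcp [0.489  0.0327 0.1998] j [-0.1   0.16 -0.23  1.18 -0.    0.05] F [-0.   0.   0.3] gap 0.0857
  shift mm [  1.1   5.2 139.8] turn [-0.    -0.001 -0.008]
332 [492.54272   31.733788] ((489.52667236328125, 34.53940200805664), (61.185977935791016, 63.32430648803711), 76.83568572998047) 0.10373732531177333
```

View pics/w1.png

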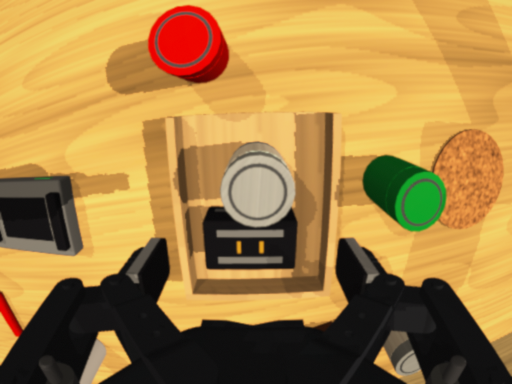

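The wrist view shows the tin's top at (257,192), about midway between the fingers at (155,265) and (350,265). The bay is square to the tool and the battery is at (250,240) behind it. Next I go down and grip.

Call:
{"name": "apply_moves", "arguments": {"rows": [{"xyz": [0, 3, 30], "turn": [0, 0, 0], "grip": 1}, {"xyz": [0, 3, 60], "turn": [0, 0, 0], "grip": 1}, {"xyz": [0, 3, 85], "turn": [0, 0, 0], "grip": 1}, {"xyz": [0, 3, 105], "turn": [0, 0, 0], "grip": 1}, {"xyz": [0, 3, 125], "turn": [0, 0, 0], "grip": 1}, {"xyz": [0, 3, 140], "turn": [0, 0, 0], "grip": 1}, {"xyz": [0, 3, 140], "turn": [0, 0, 0], "grip": 1}, {"xyz": [0, 3, 140], "turn": [0, 0, 0], "grip": 1}]}}

```text
clock: 2.87
tcp_pos: [0.4889, 0.0356, 0.0597]
orientation: [-0.001, 0.073, 0.997, -0.0]
wrist_force: [0.3, -0.5, -0.2]
finger_gap: 0.0854
grip_force: 0.0
```

Call:
{"name": "apply_moves", "arguments": {"rows": [{"xyz": [0, 0, 0], "turn": [0, 0, 0], "grip": 0.5}, {"xyz": [0, 0, 0], "turn": [0, 0, 0], "grip": 0.5}, {"xyz": [0, 0, 0], "turn": [0, 0, 0], "grip": 0.5}, {"xyz": [0, 0, 0], "turn": [0, 0, 0], "grip": 0.5}, {"xyz": [0, 0, 0], "turn": [0, 0, 0], "grip": 0.5}, {"xyz": [0, 0, 0], "turn": [0, 0, 0], "grip": 0.5}, {"xyz": [0, 0, 0], "turn": [0, 0, 0], "grip": 0.5}, {"xyz": [0, 0, 0], "turn": [0, 0, 0], "grip": 0.5}], "force": 40}}

```text
clock: 3.53
tcp_pos: [0.491, 0.0356, 0.0618]
orientation: [0.002, 0.072, 0.997, 0.0]
wrist_force: [-0.9, 1.6, 5.7]
finger_gap: 0.0625
grip_force: 43.9
```

Call:
{"name": "apply_moves", "arguments": {"rows": [{"xyz": [0, 0, -5], "turn": [0, 0, 0], "grip": 0.5}, {"xyz": [0, 0, -15], "turn": [0, 0, 0], "grip": 0.5}, {"xyz": [0, 0, -30], "turn": [0, 0, 0], "grip": 0.5}, {"xyz": [0, 0, -50], "turn": [0, 0, 0], "grip": 0.5}, {"xyz": [0, 0, -75], "turn": [0, 0, 0], "grip": 0.5}, {"xyz": [0, 0, -100], "turn": [0, 0, 0], "grip": 0.5}, {"xyz": [0, 0, -125], "turn": [0, 0, 0], "grip": 0.5}, {"xyz": [0, 0, -145], "turn": [0, 0, 0], "grip": 0.5}, {"xyz": [0, 0, -160], "turn": [0, 0, 0], "grip": 0.5}, {"xyz": [0, 0, -165], "turn": [0, 0, 0], "grip": 0.5}, {"xyz": [0, 0, -165], "turn": [0, 0, 0], "grip": 0.5}]}}

```text
clock: 4.45
tcp_pos: [0.4904, 0.0355, 0.2269]
orientation: [0.001, 0.072, 0.997, -0.0]
wrist_force: [0.3, -0.3, -2.3]
finger_gap: 0.0634
grip_force: 44.7
```

Run:
```python
from h import *
goto(.546,.346,.226,3.007+.5)
a=[imaging.read_camera(n)["color"][:,:] for n in ("scene","wrist")]
cv2.imwrite("pics/held.png",np.hstack([a[0][60:300,150:450],a[1][60:300,110:410]]))
```

```text
t 4.45 tcp [0.4904 0.0355 0.2269] j [-0.09  0.15 -0.17  1.24 -0.    0.05] F [ 0.3 -0.3 -2.3] gap 0.0634
  shift mm [-10.1 315.3   0.9] turn [-0.001  0.003 -0.51 ]
```

View pics/held.png

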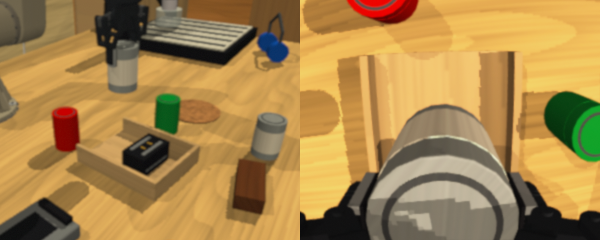

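The tin hangs upright in the fingers (left half, (123,65)), and the battery is undisturbed in the bay at (146,153). Next I carry the tin over to the mat.

Call:
{"name": "apply_moves", "arguments": {"rows": [{"xyz": [0, 10, 0], "turn": [0, 0, 0], "grip": 0.5}, {"xyz": [-1, 30, 0], "turn": [0, 0, 0], "grip": 0.5}, {"xyz": [-2, 60, 0], "turn": [0, 0, 0], "grip": 0.5}, {"xyz": [-3, 90, 0], "turn": [0, 0, 0], "grip": 0.5}, {"xyz": [-4, 125, 0], "turn": [0, 0, 0], "grip": 0.5}, {"xyz": [-5, 160, 0], "turn": [0, 0, 0], "grip": 0.5}, {"xyz": [-6, 195, 0], "turn": [0, 0, 0], "grip": 0.5}, {"xyz": [-7, 230, 0], "turn": [0, 0, 0], "grip": 0.5}, {"xyz": [-8, 260, 0], "turn": [0, 0, 0], "grip": 0.5}, {"xyz": [-9, 285, 0], "turn": [0, 0, 0], "grip": 0.5}, {"xyz": [-10, 305, 0], "turn": [0, 0, 0], "grip": 0.5}, {"xyz": [-10, 315, 0], "turn": [0, 0, 0], "grip": 0.5}]}}

```text
clock: 5.55
tcp_pos: [0.5442, 0.3489, 0.2229]
orientation: [-0.001, 0.071, 0.997, -0.0]
wrist_force: [0.5, -0.0, -3.7]
finger_gap: 0.0634
grip_force: 45.1
```

Run:
```python
from h import *
goto(.546,.346,.06,3.007)
d=imaging.read_camera("scene");P=cloud(d)
z=d["z_map"];s=env.get_state()["tcp_pos"]
m=(z>0)&(np.hypot(P[...,0]-s[0],P[...,1]-s[1])<.042)&(P[...,2]>.13)&(P[...,2]<s[2]-.005)
q=P[m];print("tin low pts",len(q),np.percentile(q[:,2],[0,0.5,2,5]).round(4),q.mean(0).round(3))
# tilt: fit axis lines: left/right edges of the tin in the image per row
c=d["color"];vv,uu=np.where(m);L=[(v,uu[vv==v].min(),uu[vv==v].max(),P[v,int(np.median(uu[vv==v])),2].round(3)) for v in range(vv.min(),vv.max()+1,4)];print(L)
```

```text
t 5.55 tcp [0.5442 0.3489 0.2229] j [0.45 0.46 0.24 1.36 0.   0.59] F [ 0.5 -0.  -3.7] gap 0.0634
  shift mm [ -2.6  -2.4 162.8] turn [-0.001 -0.003 -0.008]
tin low pts 434 [0.1695 0.17   0.1709 0.172 ] [0.551 0.325 0.194]
[(96, np.int64(339), np.int64(339), np.float64(0.218)), (100, np.int64(339), np.int64(363), np.float64(0.218)), (104, np.int64(339), np.int64(362), np.float64(0.207)), (108, np.int64(338), np.int64(362), np.float64(0.196)), (112, np.int64(338), np.int64(361), np.float64(0.186)), (116, np.int64(341), np.int64(360), np.float64(0.174))]
```

Call:
{"name": "apply_moves", "arguments": {"rows": [{"xyz": [-2, -2, 10], "turn": [0, 0, 0], "grip": 0.5}, {"xyz": [-2, -2, 30], "turn": [0, 0, 0], "grip": 0.5}, {"xyz": [-2, -2, 55], "turn": [0, 0, 0], "grip": 0.5}, {"xyz": [-2, -2, 80], "turn": [0, 0, 0], "grip": 0.5}, {"xyz": [-2, -2, 105], "turn": [0, 0, 0], "grip": 0.5}, {"xyz": [-2, -2, 125], "turn": [0, 0, 0], "grip": 0.5}, {"xyz": [-2, -2, 140], "turn": [0, 0, 0], "grip": 0.5}, {"xyz": [-2, -2, 150], "turn": [0, 0, 0], "grip": 0.5}, {"xyz": [-2, -2, 156], "turn": [0, 0, 0], "grip": 0.5}, {"xyz": [-2, -2, 160], "turn": [0, 0, 0], "grip": 0.5}, {"xyz": [-2, -2, 162], "turn": [0, 0, 0], "grip": 0.5}, {"xyz": [-2, -2, 162], "turn": [0, 0, 0], "grip": 0.5}]}}

```text
clock: 6.6
tcp_pos: [0.5472, 0.3434, 0.0636]
orientation: [0.0, 0.072, 0.997, 0.0]
wrist_force: [0.7, -0.1, -3.3]
finger_gap: 0.0633
grip_force: 45.2
```

Call:
{"name": "apply_moves", "arguments": {"rows": [{"xyz": [0, 0, 1], "turn": [0, 0, 0], "grip": 0.5}, {"xyz": [0, 0, 2], "turn": [0, 0, 0], "grip": 0.5}, {"xyz": [0, 0, 3], "turn": [0, 0, 0], "grip": 0.5}, {"xyz": [0, 0, 3], "turn": [0, 0, 0], "grip": 0.5}]}}

```text
clock: 6.93
tcp_pos: [0.5469, 0.3437, 0.0605]
orientation: [0.0, 0.072, 0.997, 0.0]
wrist_force: [-0.2, 0.7, -3.9]
finger_gap: 0.0634
grip_force: 45.2
```

Call:
{"name": "apply_moves", "arguments": {"rows": [{"xyz": [0, 0, 0.7], "turn": [0, 0, 0], "grip": 0.5}, {"xyz": [0, 0, 1.4], "turn": [0, 0, 0], "grip": 0.5}, {"xyz": [0, 0, 2], "turn": [0, 0, 0], "grip": 0.5}, {"xyz": [0, 0, 2], "turn": [0, 0, 0], "grip": 0.5}]}}

```text
clock: 7.27
tcp_pos: [0.5467, 0.3435, 0.058]
orientation: [-0.0, 0.072, 0.997, -0.0]
wrist_force: [0.2, -0.4, -3.6]
finger_gap: 0.0636
grip_force: 45.2
```

Call:
{"name": "apply_moves", "arguments": {"rows": [{"xyz": [0, 0, 0.5], "turn": [0, 0, 0], "grip": 0.5}, {"xyz": [0, 0, 1], "turn": [0, 0, 0], "grip": 0.5}, {"xyz": [0, 0, 1], "turn": [0, 0, 0], "grip": 0.5}]}}

```text
clock: 7.52
tcp_pos: [0.5468, 0.3435, 0.0571]
orientation: [-0.0, 0.072, 0.997, -0.0]
wrist_force: [-0.3, -0.2, -2.7]
finger_gap: 0.0634
grip_force: 45.2
```

Call:
{"name": "apply_moves", "arguments": {"rows": [{"xyz": [0, 0, 0.5], "turn": [0, 0, 0], "grip": 0.5}, {"xyz": [0, 0, 1], "turn": [0, 0, 0], "grip": 0.5}, {"xyz": [0, 0, 1], "turn": [0, 0, 0], "grip": 0.5}]}}

```text
clock: 7.77
tcp_pos: [0.5469, 0.3436, 0.0569]
orientation: [0.0, 0.072, 0.997, 0.0]
wrist_force: [-1.8, -1.6, 2.4]
finger_gap: 0.0631
grip_force: 45.7
```

Contact made: the vertical force rose from −3.7 N to +2.4 N. I let go and rise.

Call:
{"name": "apply_moves", "arguments": {"rows": [{"xyz": [0, 0, 0], "turn": [0, 0, 0], "grip": 0.8}, {"xyz": [0, 0, 0], "turn": [0, 0, 0], "grip": 0.9}, {"xyz": [0, 0, 0], "turn": [0, 0, 0], "grip": 1}, {"xyz": [0, 0, 0], "turn": [0, 0, 0], "grip": 1}, {"xyz": [0, 0, 0], "turn": [0, 0, 0], "grip": 1}, {"xyz": [0, 0, 0], "turn": [0, 0, 0], "grip": 1}]}}

```text
clock: 8.27
tcp_pos: [0.5469, 0.3436, 0.0562]
orientation: [0.0, 0.072, 0.997, 0.0]
wrist_force: [-0.2, -0.4, -0.1]
finger_gap: 0.0854
grip_force: 0.0
```

Call:
{"name": "apply_moves", "arguments": {"rows": [{"xyz": [0, 0, -10], "turn": [0, 0, 0], "grip": 1}, {"xyz": [0, 0, -25], "turn": [0, 0, 0], "grip": 1}, {"xyz": [0, 0, -50], "turn": [0, 0, 0], "grip": 1}, {"xyz": [0, 0, -80], "turn": [0, 0, 0], "grip": 1}, {"xyz": [0, 0, -110], "turn": [0, 0, 0], "grip": 1}, {"xyz": [0, 0, -140], "turn": [0, 0, 0], "grip": 1}, {"xyz": [0, 0, -165], "turn": [0, 0, 0], "grip": 1}, {"xyz": [0, 0, -165], "turn": [0, 0, 0], "grip": 1}]}}

```text
clock: 8.93
tcp_pos: [0.5492, 0.3448, 0.2288]
orientation: [0.005, 0.072, 0.997, 0.003]
wrist_force: [0.8, 0.7, 0.2]
finger_gap: 0.0853
grip_force: 0.0
```

Run:
```python
from h import *
goto(.5606,.0206,.22,1.436)
d=imaging.read_camera("scene");P=cloud(d)
def rect(n,m):
    q=(P[m][:,:2]*1000).astype(np.float32);print(n,len(q),cv2.minAreaRect(q),P[m][:,2].mean())
z=d["z_map"]
rect("tin",(z>0)&(np.hypot(P[...,0]-.546,P[...,1]-.346)<.07)&(P[...,2]>.094)&(P[...,2]<.105))
rect("batt",(z>0)&(np.hypot(P[...,0]-.56,P[...,1]-.02)<.075)&(P[...,2]>.055)&(P[...,2]<.064))
cv2.imwrite("pics/mat.png",d["color"][60:280,150:480])
```

```text
t 8.93 tcp [0.5492 0.3448 0.2288] j [ 0.44  0.45  0.24  1.35 -0.    0.58] F [0.8 0.7 0.2] gap 0.0853
  shift mm [ -57.9 -319.2    7.5] turn [0.012 0.003 1.561]
tin 173 ((545.2262573242188, 341.0024108886719), (62.04831314086914, 59.985328674316406), 80.60742950439453) 0.09848101191069311
batt 702 ((562.1011962890625, 17.825550079345703), (100.7783432006836, 61.25815963745117), 82.27392578125) 0.058663283588880254
```

View pics/mat.png

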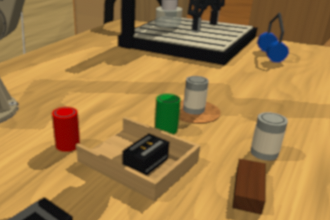

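The tin stands upright on the mat at (195,97) in the crop, measured at (0.545, 0.341) and let go. The battery is still in the bay at (146,152), so I go there next.

Call:
{"name": "apply_moves", "arguments": {"rows": [{"xyz": [-58, -320, 5], "turn": [0, 0, 1.56], "grip": 1}, {"xyz": [-58, -320, 5], "turn": [0, 0, 1.56], "grip": 1}, {"xyz": [-58, -320, 5], "turn": [0, 0, 1.56], "grip": 1}, {"xyz": [-58, -320, 5], "turn": [0, 0, 1.56], "grip": 1}, {"xyz": [-58, -320, 5], "turn": [0, 0, 1.56], "grip": 1}, {"xyz": [-58, -320, 5], "turn": [0, 0, 1.56], "grip": 1}, {"xyz": [-58, -320, 5], "turn": [0, 0, 1.56], "grip": 1}, {"xyz": [-58, -320, 5], "turn": [0, 0, 1.56], "grip": 1}, {"xyz": [-58, -320, 5], "turn": [0, 0, 1.56], "grip": 1}, {"xyz": [-58, -320, 5], "turn": [0, 0, 1.56], "grip": 1}, {"xyz": [-58, -320, 5], "turn": [0, 0, 1.56], "grip": 1}, {"xyz": [-58, -320, 5], "turn": [0, 0, 1.56], "grip": 1}]}}

```text
clock: 9.98
tcp_pos: [0.5574, 0.018, 0.2155]
orientation: [-0.001, 0.735, 0.678, -0.001]
wrist_force: [-0.4, -0.7, 0.4]
finger_gap: 0.0855
grip_force: 0.0
```

Call:
{"name": "apply_moves", "arguments": {"rows": [{"xyz": [0, 0, 0], "turn": [0, 0, 0.05], "grip": 1}, {"xyz": [0, 0, 0], "turn": [0, 0, 0.05], "grip": 1}, {"xyz": [0, 0, 0], "turn": [0, 0, 0.05], "grip": 1}]}}

```text
clock: 10.23
tcp_pos: [0.5575, 0.0186, 0.2157]
orientation: [-0.0, 0.749, 0.663, -0.0]
wrist_force: [0.1, -0.3, 0.2]
finger_gap: 0.0856
grip_force: 0.0
```

Run:
```python
from h import *
goto(.561,.019,.022,1.436)
w=imaging.read_camera("wrist");cv2.imwrite("pics/w2.png",w["color"])
```

```text
t 10.23 tcp [0.5575 0.0186 0.2157] j [-0.11  0.29 -0.03  1.26 -0.    1.58] F [ 0.1 -0.3  0.2] gap 0.0856
  shift mm [  0.9   3.6 193.7] turn [-0.001  0.     0.012]
```

View pics/w2.png

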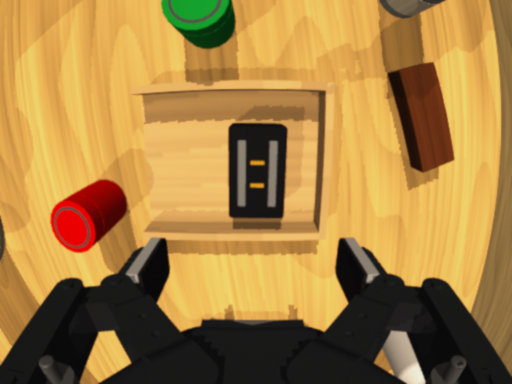

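The wrist view shows the battery at (257,170), square to and midway between the open fingers (midpoint x≈253), with the bay clear in front of it. I go down and grip across its 60 mm.

Call:
{"name": "apply_moves", "arguments": {"rows": [{"xyz": [1, 3.5, 20], "turn": [0, 0, 0.01], "grip": 1}, {"xyz": [1, 3.5, 50], "turn": [0, 0, 0.01], "grip": 1}, {"xyz": [1, 3.5, 80], "turn": [0, 0, 0.01], "grip": 1}, {"xyz": [1, 3.5, 110], "turn": [0, 0, 0.01], "grip": 1}, {"xyz": [1, 3.5, 135], "turn": [0, 0, 0.01], "grip": 1}, {"xyz": [1, 3.5, 155], "turn": [0, 0, 0.01], "grip": 1}, {"xyz": [1, 3.5, 172], "turn": [0, 0, 0.01], "grip": 1}, {"xyz": [1, 3.5, 183], "turn": [0, 0, 0.01], "grip": 1}, {"xyz": [1, 3.5, 188], "turn": [0, 0, 0.01], "grip": 1}, {"xyz": [1, 3.5, 188], "turn": [0, 0, 0.01], "grip": 1}]}}

```text
clock: 11.12
tcp_pos: [0.5609, 0.0192, 0.0273]
orientation: [-0.001, 0.753, 0.658, -0.001]
wrist_force: [0.1, 0.1, 0.4]
finger_gap: 0.0855
grip_force: 0.0
```

Call:
{"name": "apply_moves", "arguments": {"rows": [{"xyz": [0, 0, 0], "turn": [0, 0, 0], "grip": 0.5}, {"xyz": [0, 0, 0], "turn": [0, 0, 0], "grip": 0.5}, {"xyz": [0, 0, 0], "turn": [0, 0, 0], "grip": 0.5}, {"xyz": [0, 0, 0], "turn": [0, 0, 0], "grip": 0.5}, {"xyz": [0, 0, 0], "turn": [0, 0, 0], "grip": 0.5}, {"xyz": [0, 0, 0], "turn": [0, 0, 0], "grip": 0.5}, {"xyz": [0, 0, 0], "turn": [0, 0, 0], "grip": 0.5}, {"xyz": [0, 0, 0], "turn": [0, 0, 0], "grip": 0.5}], "force": 50}}

```text
clock: 11.78
tcp_pos: [0.5628, 0.019, 0.0298]
orientation: [0.001, 0.753, 0.658, 0.001]
wrist_force: [-0.6, 0.1, 5.8]
finger_gap: 0.0589
grip_force: 57.1
```

Call:
{"name": "apply_moves", "arguments": {"rows": [{"xyz": [0, 0, -5], "turn": [0, 0, 0], "grip": 0.5}, {"xyz": [0, 0, -15], "turn": [0, 0, 0], "grip": 0.5}, {"xyz": [0, 0, -30], "turn": [0, 0, 0], "grip": 0.5}, {"xyz": [0, 0, -50], "turn": [0, 0, 0], "grip": 0.5}, {"xyz": [0, 0, -75], "turn": [0, 0, 0], "grip": 0.5}, {"xyz": [0, 0, -100], "turn": [0, 0, 0], "grip": 0.5}, {"xyz": [0, 0, -120], "turn": [0, 0, 0], "grip": 0.5}, {"xyz": [0, 0, -135], "turn": [0, 0, 0], "grip": 0.5}, {"xyz": [0, 0, -145], "turn": [0, 0, 0], "grip": 0.5}, {"xyz": [0, 0, -150], "turn": [0, 0, 0], "grip": 0.5}, {"xyz": [0, 0, -150], "turn": [0, 0, 0], "grip": 0.5}]}}

```text
clock: 12.7
tcp_pos: [0.5619, 0.0191, 0.1792]
orientation: [0.001, 0.753, 0.658, 0.0]
wrist_force: [0.1, -0.5, -4.0]
finger_gap: 0.0591
grip_force: 56.0
```

Run:
```python
from h import *
goto(.502,-.298,.18,1.436)
d=imaging.read_camera("scene");P=cloud(d);z=d["z_map"]
n=(z>0)&(np.hypot(P[...,0]-.501,P[...,1]+.298)<.13)&(P[...,2]<.06)
for k,m in (("all",n&(P[...,2]>.02)),("cheek",n&(P[...,2]>.038)),("top",n&(abs(P[...,2]-.03)<.003))):
    q=(P[m][:,:2]*1000).astype(np.float32);print(k,len(q),cv2.minAreaRect(q))
t=env.get_state()["tcp_pos"]
m=(z>0)&(np.hypot(P[...,0]-t[0],P[...,1]-t[1])<.07)&(P[...,2]>.1)&(P[...,2]<t[2]+.04)&(d["color"].max(-1)<80)
q=P[m];print("batt",np.percentile(q[:,2],[1,99]),q[:,:2].min(0),q[:,:2].max(0),t)
cv2.imwrite("pics/lift.png",d["color"][40:360,100:450])
```

```text
t 12.7 tcp [0.5619 0.0191 0.1792] j [-0.11  0.31 -0.09  1.17 -0.    1.6 ] F [ 0.1 -0.5 -4. ] gap 0.0591
  shift mm [-322.2  -17.    -0.8] turn [0.001 0.    0.001]
all 5523 ((502.52099609375, -303.3458251953125), (167.2982940673828, 111.17025756835938), 82.00373840332031)
cheek 875 ((502.06060791015625, -303.0367126464844), (163.19419860839844, 81.64791870117188), 82.10716247558594)
top 4131 ((502.35260009765625, -303.56243896484375), (166.64015197753906, 110.83875274658203), 82.5951919555664)
batt [0.16089513 0.21550166] [ 0.52751733 -0.03598321] [0.60563413 0.06382057] [0.56147264 0.01912814 0.17810896]
```

View pics/lift.png

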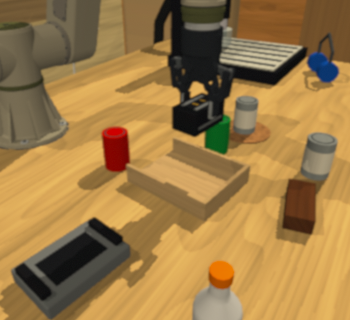

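The battery is held level at (197,115) in the crop, the bay is empty, and the charger is at (72,265). Averaging both cameras puts the charger centre at (0.502, −0.301). Carrying over.

Call:
{"name": "apply_moves", "arguments": {"rows": [{"xyz": [-10, 0, 0], "turn": [0, 0, 0], "grip": 0.5}, {"xyz": [-30, -1, 0], "turn": [0, 0, 0], "grip": 0.5}, {"xyz": [-60, -2, 0], "turn": [0, 0, 0], "grip": 0.5}, {"xyz": [-95, -4, 0], "turn": [0, 0, 0], "grip": 0.5}, {"xyz": [-130, -6, 0], "turn": [0, 0, 0], "grip": 0.5}, {"xyz": [-165, -8, 0], "turn": [0, 0, 0], "grip": 0.5}, {"xyz": [-200, -10, 0], "turn": [0, 0, 0], "grip": 0.5}, {"xyz": [-235, -12, 0], "turn": [0, 0, 0], "grip": 0.5}, {"xyz": [-270, -14, 0], "turn": [0, 0, 0], "grip": 0.5}, {"xyz": [-295, -16, 0], "turn": [0, 0, 0], "grip": 0.5}, {"xyz": [-315, -17, 0], "turn": [0, 0, 0], "grip": 0.5}, {"xyz": [-325, -17, 0], "turn": [0, 0, 0], "grip": 0.5}]}}

```text
clock: 13.75
tcp_pos: [0.4995, -0.3036, 0.1766]
orientation: [-0.001, 0.754, 0.657, -0.001]
wrist_force: [1.1, 0.4, -4.5]
finger_gap: 0.0591
grip_force: 55.9
```

Call:
{"name": "apply_moves", "arguments": {"rows": [{"xyz": [0, 0, 10], "turn": [0, 0, 0], "grip": 0.5}, {"xyz": [0, 0, 25], "turn": [0, 0, 0], "grip": 0.5}, {"xyz": [0, 0, 45], "turn": [0, 0, 0], "grip": 0.5}, {"xyz": [0, 0, 60], "turn": [0, 0, 0], "grip": 0.5}, {"xyz": [0, 0, 70], "turn": [0, 0, 0], "grip": 0.5}, {"xyz": [0, 0, 75], "turn": [0, 0, 0], "grip": 0.5}, {"xyz": [0, 0, 75], "turn": [0, 0, 0], "grip": 0.5}]}}

```text
clock: 14.33
tcp_pos: [0.5006, -0.2992, 0.1015]
orientation: [-0.002, 0.753, 0.659, -0.0]
wrist_force: [0.2, -0.3, -3.8]
finger_gap: 0.0592
grip_force: 55.9
```

Run:
```python
from h import *
goto(.502,-.301,.053,1.436)
a=imaging.read_camera("scene")["color"][200:370,90:250]
b=imaging.read_camera("side")["color"][80:165,220:310]
cv2.imwrite("pics/over.png",np.hstack([cv2.resize(a,(384,408),interpolation=2),cv2.resize(b,(400,408),interpolation=2)]))
```

```text
t 14.33 tcp [ 0.5006 -0.2992  0.1015] j [-0.68  0.4  -0.16  1.02  0.    1.03] F [ 0.2 -0.3 -3.8] gap 0.0592
  shift mm [-1.7  1.8 48.5] turn [-0.003 -0.002  0.002]
```

View pics/over.png

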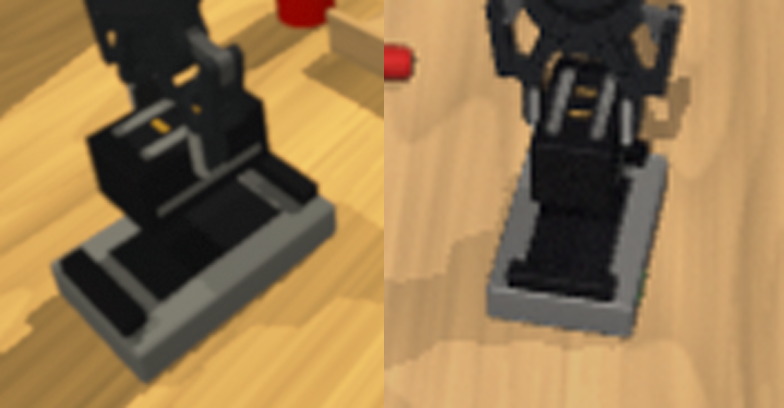

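The battery hangs square above the pad (left (180,150), right (580,160)), about 50 mm above the top. I lower it with a slow finish.

Call:
{"name": "apply_moves", "arguments": {"rows": [{"xyz": [-2, 2, 8], "turn": [0, 0, 0], "grip": 0.5}, {"xyz": [-2, 2, 18], "turn": [0, 0, 0], "grip": 0.5}, {"xyz": [-2, 2, 28], "turn": [0, 0, 0], "grip": 0.5}, {"xyz": [-2, 2, 36], "turn": [0, 0, 0], "grip": 0.5}, {"xyz": [-2, 2, 42], "turn": [0, 0, 0], "grip": 0.5}, {"xyz": [-2, 2, 46], "turn": [0, 0, 0], "grip": 0.5}, {"xyz": [-2, 2, 48], "turn": [0, 0, 0], "grip": 0.5}, {"xyz": [-2, 2, 48], "turn": [0, 0, 0], "grip": 0.5}]}}

```text
clock: 15.1
tcp_pos: [0.5028, -0.3027, 0.0546]
orientation: [-0.0, 0.753, 0.658, -0.0]
wrist_force: [-0.8, -0.5, -3.3]
finger_gap: 0.0588
grip_force: 56.0
```

Call:
{"name": "apply_moves", "arguments": {"rows": [{"xyz": [0, 0, 0.5], "turn": [0, 0, 0], "grip": 0.5}, {"xyz": [0, 0, 1], "turn": [0, 0, 0], "grip": 0.5}, {"xyz": [0, 0, 1.5], "turn": [0, 0, 0], "grip": 0.5}, {"xyz": [0, 0, 1.5], "turn": [0, 0, 0], "grip": 0.5}]}}

```text
clock: 15.43
tcp_pos: [0.5032, -0.3031, 0.0541]
orientation: [0.0, 0.753, 0.658, 0.0]
wrist_force: [0.1, -0.9, -5.7]
finger_gap: 0.0587
grip_force: 56.0
```

Call:
{"name": "apply_moves", "arguments": {"rows": [{"xyz": [0, 0, 0.7], "turn": [0, 0, 0], "grip": 0.5}, {"xyz": [0, 0, 1.4], "turn": [0, 0, 0], "grip": 0.5}, {"xyz": [0, 0, 2], "turn": [0, 0, 0], "grip": 0.5}, {"xyz": [0, 0, 2], "turn": [0, 0, 0], "grip": 0.5}]}}

```text
clock: 15.77
tcp_pos: [0.503, -0.3029, 0.0517]
orientation: [-0.0, 0.753, 0.658, -0.0]
wrist_force: [1.2, -0.1, -4.0]
finger_gap: 0.0592
grip_force: 56.0
```

Call:
{"name": "apply_moves", "arguments": {"rows": [{"xyz": [0, 0, 0.5], "turn": [0, 0, 0], "grip": 0.5}, {"xyz": [0, 0, 1], "turn": [0, 0, 0], "grip": 0.5}, {"xyz": [0, 0, 1], "turn": [0, 0, 0], "grip": 0.5}]}}

```text
clock: 16.02
tcp_pos: [0.5031, -0.303, 0.0509]
orientation: [0.0, 0.753, 0.658, -0.0]
wrist_force: [-0.2, 0.5, -2.2]
finger_gap: 0.0586
grip_force: 55.8
```

Call:
{"name": "apply_moves", "arguments": {"rows": [{"xyz": [0, 0, 0.5], "turn": [0, 0, 0], "grip": 0.5}, {"xyz": [0, 0, 1], "turn": [0, 0, 0], "grip": 0.5}, {"xyz": [0, 0, 1], "turn": [0, 0, 0], "grip": 0.5}]}}

```text
clock: 16.27
tcp_pos: [0.5031, -0.303, 0.0508]
orientation: [0.0, 0.753, 0.658, -0.0]
wrist_force: [-3.4, 1.8, 3.8]
finger_gap: 0.0594
grip_force: 56.8
```

Contact (+3.8 N). I let go and rise.

Call:
{"name": "apply_moves", "arguments": {"rows": [{"xyz": [0, 0, 0], "turn": [0, 0, 0], "grip": 0.75}, {"xyz": [0, 0, 0], "turn": [0, 0, 0], "grip": 0.85}, {"xyz": [0, 0, 0], "turn": [0, 0, 0], "grip": 1}, {"xyz": [0, 0, 0], "turn": [0, 0, 0], "grip": 1}, {"xyz": [0, 0, 0], "turn": [0, 0, 0], "grip": 1}, {"xyz": [0, 0, 0], "turn": [0, 0, 0], "grip": 1}]}}

```text
clock: 16.77
tcp_pos: [0.5031, -0.303, 0.0498]
orientation: [0.0, 0.753, 0.658, -0.0]
wrist_force: [-0.1, 0.2, 0.4]
finger_gap: 0.0854
grip_force: 0.0
```

Call:
{"name": "apply_moves", "arguments": {"rows": [{"xyz": [0, 0, -8], "turn": [0, 0, 0], "grip": 1}, {"xyz": [0, 0, -20], "turn": [0, 0, 0], "grip": 1}, {"xyz": [0, 0, -40], "turn": [0, 0, 0], "grip": 1}, {"xyz": [0, 0, -65], "turn": [0, 0, 0], "grip": 1}, {"xyz": [0, 0, -90], "turn": [0, 0, 0], "grip": 1}, {"xyz": [0, 0, -115], "turn": [0, 0, 0], "grip": 1}, {"xyz": [0, 0, -140], "turn": [0, 0, 0], "grip": 1}, {"xyz": [0, 0, -150], "turn": [0, 0, 0], "grip": 1}, {"xyz": [0, 0, -150], "turn": [0, 0, 0], "grip": 1}]}}

```text
clock: 17.52
tcp_pos: [0.5045, -0.3041, 0.2032]
orientation: [0.003, 0.753, 0.658, 0.001]
wrist_force: [-0.3, -0.8, 0.4]
finger_gap: 0.0852
grip_force: 0.0
```

Run:
```python
from h import *
goto(.502,-.301,.2,1.436)
im=[]
for n in ("scene","side"):
    d=imaging.read_camera(n);P=cloud(d);z=d["z_map"];im.append(d["color"])
    for k,c,r,lo,hi in (("batt",(.502,-.301),.07,.074,.086),("tin",(.546,.343),.07,.094,.104)):
        m=(z>0)&(np.hypot(P[...,0]-c[0],P[...,1]-c[1])<r)&(P[...,2]>lo)&(P[...,2]<hi)
        q=(P[m][:,:2]*1000).astype(np.float32);print(n,k,len(q),cv2.minAreaRect(q) if len(q)>5 else 0,P[m][:,2].mean())
cv2.imwrite("pics/end.png",np.hstack([im[0][130:380,90:450],im[1][80:330,130:330]]))
```

```text
t 17.52 tcp [ 0.5045 -0.3041  0.2032] j [-0.68  0.34  0.02  1.24 -0.    1.03] F [-0.3 -0.8  0.4] gap 0.0852
  shift mm [ 2.7 -2.9  3.2] turn [0.005 0.003 0.001]
scene batt 1789 ((503.12109375, -304.0975646972656), (99.47151184082031, 62.12560272216797), 81.95269012451172) 0.0798288791960739
scene tin 177 ((546.562255859375, 342.2677307128906), (61.12593460083008, 60.68923568725586), 82.16736602783203) 0.0982453226137797
side batt 371 ((502.1583557128906, -300.06610107421875), (106.52108764648438, 60.8583869934082), 81.94579315185547) 0.07916163253510836
side tin 498 ((544.582763671875, 344.1050720214844), (61.70779800415039, 63.65201187133789), 3.8980252742767334) 0.09892271932137395
```

View pics/end.png

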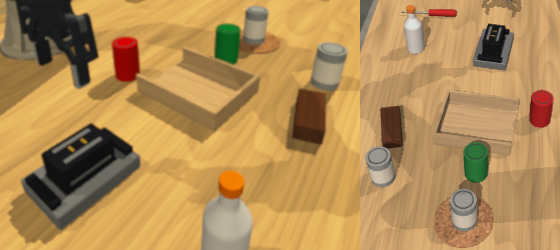

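The battery lies flat and centred between the charger cheeks (left (80,160), right (493,43)) with its top at z=0.079. The tin stands on the mat (left (257,25), right (463,208)), and the gripper is clear of both.

```bash
python3 -c "
from h import *
print(ticket.hand_in())"
```

```text
the job is handed in; nothing more can be done
None
```

The job is handed in, with no verdict returned: by my last camera check, the tin stands upright within about 5 mm of the mat's centre, and the battery lies flat and square on the charger within about 5 mm of the pad's centre, both let go, in about 18 s of the 64 s allowed.

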